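Put the paint stirrer in third gear

ROBOT

A 6-joint arm with a two-finger parallel gripper is mounted at the origin on the work surface. World frame = base frame: x ahead of the robot, y to its left, z up, the work surface at z = 0. Lengths are in m, angles in degrees, forces in N, time in s.
With the tool pointing down it reaches from about 0.275 to 1 m from the base axis. Payload 8.4 kg.
Tool frame: the origin (TCP) lies at the very end of the fingers, on their centre line; the grasp point (between the pads) lies 19 mm behind it; z points along the fingers, y is the direction in which the jaws open and shut (so a half turn about z gives the same grasp; the last joint's range is limited). The gripper opens to 85 mm and grips with 20 to 120 N. Pads are 22 mm wide; open, the fingers measure 114 mm over their backs; the gripper's body (76 mm by 85 mm) begins 54 mm behind the grasp point. The pads swing forward as they close: fully open they stand 13 mm farther back than shut.
Start: joints at [-67.976, 20.225, 93.587, -0, 66.188, -0.138], TCP at [0.236, -0.579, 0.192] pointing down, gripper open.
Joint ranges: [-150.9, 150.9], [-52.94, 120.26], [3.33, 152.33], [-74.26, 254.26], [0, 154.13], [-172.89, 172.89]. Speed limits (degrees/s): [127.2, 127.2, 159.86, 180, 180, 180].

INTERFACE

Orientations are given as a 3x3 rotation matrix whose columns are the frame's x, y, z axes.
In Python, from plant import r gives the robot as it stands.
- The arm moves only by the tool drive_tool, never from a script. Its argument "increments" is one flat list of numbers, 7 for each row, row after row: the turn, a rotation vector about the tool's x, y, z in degrees, then the shift along the tool's x, y, z in mm, then the gripper command: -1 is shut, 1 is fully open, values between are in proportion. In form: [wx, wy, wz, x, y, z, fingers, wx, wy, wz, x, y, z, fingers, ...]. A call has 1 to 8 rows; each row shifts and turns the commanded pose from where the row before left it, along the tool's axes as they then stand; what a row does not reach is not made up. A row lasts 1/8 s, in which the tool goes at most 62.5 mm and 10.7 degrees, less where a joint would pass 70% of its speed; a pose out of reach is approached as far as the arm can. A call is refused whole if a number of a shift passes 62.5 or a number of a turn 10.7, either way. A call with a gripper value outside its range is refused whole. The fingers move at their own pace and stop on an object; the grip force is fixed at half the most. Time passes only in rows, so rows that do not move let the fingers close. It gives the time, the measured TCP pose, the force and the opening at its end, in the units of the state.
- r.get_state(): the state, without advancing time (a new reading comes with each control period).
- r.capture(name): name is "scene" or "top" or "wrist"; returns the picture (400x640x3 uint8, blue, green, red); there is no depth.
- r.camera_model(name): a dict with "fx", "fy", "cx", "cy" (pixels), "pose" (4x4, takes a point from camera to world coordinates). Camera axes: x right, y up, looking along -z (the intrinsics and any distortion apply to the point x, -y, -z); pixel columns grow to the right and rows downward; lengths in m; the calibration is good to about 2 mm. The wrist camera is an equidistant fisheye: a pixel r from the principal point sees the ray r / f radians off the axis. A picture is of the moment at which its call begins: read the wrist's pose just before it. camera_model takes no time and is no camera call; for the wrist camera it gives the pose at the moment of the call.
- r.sign_off(): hands the job in, once; it reports no verdict.
The state is a dict: "t": time; "joint_positions": joint angles; "qd": joint speeds; "joint_efforts": joint torques, N m; "tcp_pos": TCP position; "orientation": TCP orientation; "force": force on the tool from outside, world axes, zero at the start; "torque": the same for the moment, N m; "gripper_width": opening from 0.0 (shut) to 1.0 (fully open).
Only numpy, scipy, OpenCV 4.12 (cv2) and the standard library are available. Lean on these libraries where they do the work, as an engineer would, in place of code of your own. Each camera call takes 0.05 s, during which the arm holds its last target. There are 200 camera calls.

TASK

Put the bench paint stirrer into third gear: with the outside of the fingers or a fingertip push its gearstick along the H-shaped gate to the neutral crossing, across to the right-hand leg (the one away from the motor column), then forward, away from the robot, fully home into the third slot, and let go. Only push the stick, gently: do not grip or force it, and leave the cans, bottle, jar, brush and screwdriver where they are.

Things in the scene. Friction and masses are not known exactly. Their poses are not given: they have to be found in the camera images.
- mixer: Green bench paint stirrer, fixed. Origin on the table straight under the middle of the H gate; +x is 'forward' (away from the robot, within 0.35 rad), +y is 'left', towards the motor column. Steel bed 20 mm thick, x -130 to 130, y -120 to 360 mm; gearbox 220 x 210 mm round the origin, top at 96 mm; on it a bare steel gate plate 112 x 112 mm, top at 106 mm.
- motor_head (a point): Underside of the stirrer's round motor head, 270 mm left of the gate and 280 mm above the table; the head is 96 mm in diameter and reaches up to 460 mm; its column stands 90 mm forward of it.
- gate_centre (a point): Middle of the H gate, on the gate plate, 106 mm up. Two legs run forward and back, 22 mm left and 22 mm right of it, each 18 mm wide and 54 mm long, joined half-way by the neutral crossing, 18 mm wide. Slots as in a car: first forward left, second back left, third forward right, fourth back right.
- third_slot (a point): Point on top of the gate plate where the stick passes when it is fully home in the third slot: 22 mm forward and 22 mm to the right of gate_centre.
- lever_knob (a point): Middle of the gearstick's black upright-cylinder knob, 34 mm in diameter, 32 mm long along the stick, rounded rims. It is on the stick's axis 145 mm from the pivot: 180 mm above the table when upright, about 166 mm when leaning into a slot. Its z axis runs up the stick.
- gearstick: Steel shaft, 10 mm diameter, with the knob; origin at its pivot, straight under gate_centre, 35 mm above the table; z up the stick. The knob is 145*sin(f) mm forward and 145*sin(a)*cos(f) mm right of it (f = lever_forward, a = lever_across). Starts anywhere along the left leg, stays where left; the knob yields to about 2.5 N; the gate leaves it some 6 mm play at the knob.
- lever_across (a joint): Sideways lean of the gearstick in rad, 0 upright, positive to the right (mixer's -y): about -0.31 in the left leg, +0.31 in the right leg (play 0.05 either way).
- lever_forward (a joint): Forward lean of the gearstick in rad, 0 in the neutral crossing, positive forward (mixer's +x): about +0.30 fully home in a forward slot, -0.30 in a back slot. The stick can cross only within about 0.04 of 0.
- mixing_can: Open bare-metal can, 100 mm diameter, 120 mm tall, standing on the stirrer's bed under the motor. Origin at the centre of its underside. Bystander.
- enamel_can: Closed paint can, 90 mm diameter, 110 mm tall, on the table right of the gearbox. Origin at the centre of its underside. Bystander.
- thinner_bottle: Yellow plastic bottle, 60 mm diameter, 150 mm tall, on the table beyond the gearbox. Origin at the centre of its underside. Bystander.
- pigment_jar: Amber glass jar with a black cap, 56 mm diameter, 70 mm tall, on the table beyond the gearbox. Origin at the centre of its underside. Bystander.
- brush: Paint brush lying on the stirrer's bed, left of the gearbox. Origin at the middle of its underside. Bystander.
- screwdriver: Screwdriver lying on the table, near right. Bystander.

How it is judged (in metres and radians):
On the way:
1. the gearstick has been taken through the neutral crossing to the right-hand leg (value of joint lever_across above 0.24 rad and value of joint lever_forward between -0.1 and 0.1 rad), for 0.05 s.
At the end, for the whole second after the job is handed in: The gearstick stands at rest fully home in the third slot: sideways lean over 0.24 rad to the right and forward lean over 0.26 rad (the knob within about 6 mm of the end of its travel), and the six bystanders are within 30 mm of where they were (value of joint lever_across above 0.24 rad and value of joint lever_forward above 0.26 rad and velocity of joint lever_forward between -0.02 and 0.02 rad/s and distance of each of mixing_can, enamel_can, thinner_bottle, pigment_jar, brush, screwdriver from where it was at the start of the episode below 0.03 m); the robot touches nothing.
It fails at once if the gearstick is gripped or forced (finger force over 32 N) (contact force between the fingers and gearstick above 32 N).
It fails at once if a can, bottle, jar, brush or screwdriver is moved, knocked over or picked up (distance of any of mixing_can, enamel_can, thinner_bottle, pigment_jar, brush, screwdriver from where it was at the start of the episode above 0.03 m).
It also fails if it takes over 58 s, if anything falls off the work surface, if the arm or the gripper's body presses on something with over 40 N, if the wrist force passes 120 N, or if a joint passes its speed limit or range.

## Working session

There is one attempt and no reset: what is moved stays moved. The work goes in short steps, Python scripts to look and compute and a tool call to move; the robot and the scene stay as the last step left them, time stands still between calls to the robot, and variables do not carry over. Pictures are saved under pics/ and viewed, about 8 in all and at most 12, crops included, and the job is handed in when it is done.

Besides the shell and the picture viewer there is one more tool, called after "Request:" by a JSON object that holds its "op" and its "data", one argument or row to a line. drive_tool: Moves the arm, as the interface text tells. Its arguments: {"type":"object","properties":{"increments":{"type":"array","items":{"type":"number"}}},"required":["increments"]}

```bash
mkdir -p pics; ls
python3 - <<'E'
from plant import r
import cv2,numpy as np
np.set_printoptions(precision=4,suppress=True)
s=r.get_state();print(s)
for n in("scene","top"):
    im=r.capture(n);cv2.imwrite(f"pics/{n}0.png",im)
    m=r.camera_model(n);print(n,{k:v for k,v in m.items()})
E
```

```text
pics
{'t': 0.0, 'joint_positions': array([-67.9748,  20.2613,  93.6293,   0.0006,  66.1876,  -0.1352]), 'qd': array([-0.0397, -0.0215, -0.0261, -0.0029, -0.0878,  0.0631]), 'joint_efforts': array([  0.002 , -60.5258, -34.2065,   0.0001,   0.0092,   0.    ]), 'tcp_pos': array([ 0.2356, -0.5783,  0.1915]), 'orientation': array([[ 0.9261,  0.3772, -0.0005],
       [ 0.3772, -0.9261,  0.0013],
       [ 0.    , -0.0014, -1.    ]]), 'force': array([-1.1394, -0.1902, -0.2716]), 'torque': array([-0.022 , -0.0107, -0.0628]), 'gripper_width': 0.9959574687469672}
scene {'fx': 404.57764078782753, 'fy': 404.57764078782753, 'cx': 320.9372544244115, 'cy': 196.7882793756575, 'pose': array([[ 0.3966, -0.7076,  0.5848,  1.3877],
       [ 0.9179,  0.2994, -0.2603, -0.3852],
       [ 0.0091,  0.64  ,  0.7683,  1.1635],
       [ 0.    ,  0.    ,  0.    ,  1.    ]])}
top {'fx': 406.3867148942231, 'fy': 406.3867148942231, 'cx': 308.5434700004948, 'cy': 205.57982752970247, 'pose': array([[-0.0196,  0.9744, -0.224 ,  0.385 ],
       [-0.9998, -0.0183,  0.0076, -0.0476],
       [ 0.0033,  0.2241,  0.9746,  1.2399],
       [ 0.    ,  0.    ,  0.    ,  1.    ]])}
```

View pics/scene0.png

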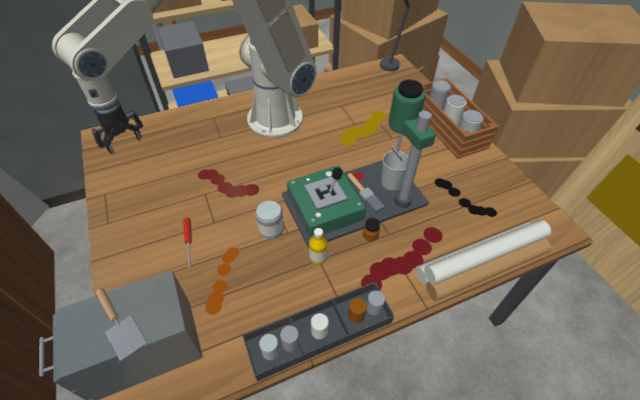

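View pics/top0.png

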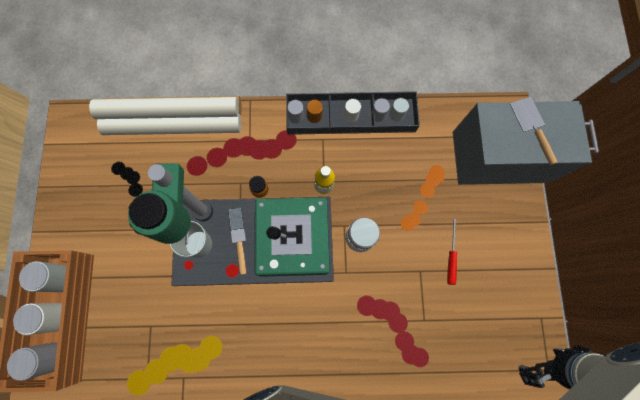

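The scene view shows the stirrer with its gate plate at about (325,193), the knob at (337,173) and the bottle and jar beyond. In the top view the gate plate is near (291,235) and the knob near (274,233), on the left leg. Next I measure both.

```bash
cat > h.py <<'E'
import cv2,numpy as np
np.set_printoptions(precision=4,suppress=True)
def ray(m,u,v):
    d=np.array([(u-m['cx'])/m['fx'],-(v-m['cy'])/m['fy'],-1.]);P=m['pose']
    return P[:3,3],P[:3,:3]@d
def onz(m,u,v,z):
    o,d=ray(m,u,v);return o+d*(z-o[2])/d[2]
def tri(rs):
    A=0;b=0
    for o,d in rs:
        d=d/np.linalg.norm(d);M=np.eye(3)-np.outer(d,d);A=A+M;b=b+M@o
    x=np.linalg.solve(A,b)
    return x,[np.linalg.norm(np.cross(x-o,d/np.linalg.norm(d))) for o,d in rs]
def proj(m,X):
    p=np.linalg.inv(m['pose'])@np.append(X,1);return m['cx']-m['fx']*p[0]/p[2],m['cy']+m['fy']*p[1]/p[2]
E
python3 - <<'E'
from plant import r
from h import *
out=[]
for n,(x0,y0,x1,y1) in {"top":(250,190,336,280),"scene":(280,160,372,240)}.items():
    im=cv2.imread(f"pics/{n}0.png");m=r.camera_model(n)
    hsv=cv2.cvtColor(im,cv2.COLOR_BGR2HSV)
    g=((hsv[...,1]>90)&(abs(hsv[...,0].astype(int)-75)<20)).astype(np.uint8)
    w=np.zeros_like(g);w[y0:y1,x0:x1]=1
    g*=w
    # grey plate: low saturation, bright
    p=((hsv[...,1]<70)&(hsv[...,2]>110)).astype(np.uint8)*w
    nl,lab,st,ce=cv2.connectedComponentsWithStats(p)
    i=1+np.argmax(st[1:,4]);print(n,"plate",st[i],ce[i])
    c=max(cv2.findContours((lab==i).astype(np.uint8),0,1)[0],key=cv2.contourArea)
    for q in cv2.boxPoints(cv2.minAreaRect(cv2.convexHull(c))):
        print(' corner',q,onz(m,*q,0.106))
    k=(hsv[...,2]<45).astype(np.uint8)*w
    nl,lab,st,ce=cv2.connectedComponentsWithStats(k)
    for i in range(1,nl):
        if st[i,4]>12: print(' dark',st[i],ce[i])
    crop=im[y0:y1,x0:x1];out.append(cv2.resize(crop,(390,390),interpolation=cv2.INTER_CUBIC))
cv2.imwrite("pics/c1.png",np.hstack(out))
E
```

```text
top plate [ 271  214   41   42 1202] [292.1148 234.7978]
 corner [269.9175 215.0301] [0.62   0.0541 0.106 ]
 corner [310.4418 213.9044] [ 0.6211 -0.0613  0.106 ]
 corner [311.5552 253.9846] [ 0.507  -0.0621  0.106 ]
 corner [271.0309 255.1103] [0.5061 0.0508 0.106 ]
 dark [252 190  11   3  22] [256.8182 190.6364]
 dark [267 226  35  17 255] [283.8039 233.0353]
 dark [281 238   5   5  19] [283.2632 239.8947]
scene plate [304 171  43  38 763] [325.0183 191.1337]
 corner [302.0294 185.3823] [ 0.5096 -0.0671  0.106 ]
 corner [329.6765 168.7941] [0.4743 0.0543 0.106 ]
 corner [346.8823 197.4706] [0.6199 0.0531 0.106 ]
 corner [319.2353 214.0588] [ 0.6484 -0.0614  0.106 ]
 dark [333 168   9  11  82] [336.8659 172.9634]
 dark [317 190  10   6  22] [320.0455 192.8182]
 dark [366 219   6  12  63] [368.7778 224.3968]
```

View pics/c1.png

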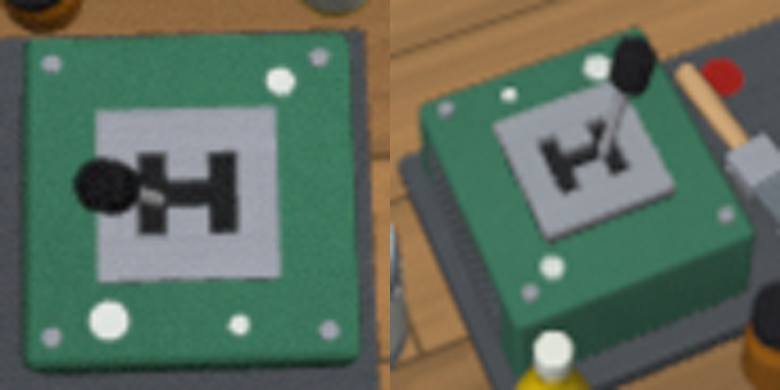

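Run:
```python
from plant import r
from h import *
mt,ms=r.camera_model("top"),r.camera_model("scene")
print("H",onz(mt,291.3,234.6,.106))
# legs from dark pixels, scene H centre crop (583,148)
print("Hs",onz(ms,280+(583-390)*92/390,160+148*80/390,.106))
c=np.array([[97,110],[274,107],[280,277],[100,282]],float)/[4.535,4.333]+[250,190]
P=np.array([onz(mt,*q,.106) for q in c]);print(P,P.mean(0))
c=np.array([[493-390,127],[609-390,85],[672-390,185],[549-390,240]],float)*[92/390,80/390]+[280,160]
P=np.array([onz(ms,*q,.106) for q in c]);print(P,P.mean(0))
k,e=tri([ray(mt,273.6,232.9),ray(ms,337.1,173.3)]);print("knob",k,e)
for z in(.166,.173,.18):print(onz(mt,273.6,232.9,z),onz(ms,337.1,173.3,z))
s=r.get_state();print(s['t'],np.degrees(np.arctan2(s['orientation'][0,1],-s['orientation'][1,1])))
```

```text
H [ 0.5626 -0.0062  0.106 ]
Hs [ 0.5624 -0.0009  0.106 ]
[[ 0.6189  0.0499  0.106 ]
 [ 0.6188 -0.0612  0.106 ]
 [ 0.5072 -0.0626  0.106 ]
 [ 0.5061  0.048   0.106 ]] [ 0.5628 -0.0065  0.106 ]
[[ 0.5156 -0.0609  0.106 ]
 [ 0.5156  0.0435  0.106 ]
 [ 0.6213  0.0511  0.106 ]
 [ 0.6276 -0.0587  0.106 ]] [ 0.57   -0.0063  0.106 ]
knob [0.5586 0.0401 0.1708] [np.float64(0.0017584876253109306), np.float64(0.0017584876253109922)]
[0.5587 0.0388 0.166 ] [0.555  0.0439 0.166 ]
[0.5576 0.0383 0.173 ] [0.5608 0.0409 0.173 ]
[0.5565 0.0377 0.18  ] [0.5667 0.0379 0.18  ]
0.1 22.161939928705625
```

Top view crop shows the gate square-on. The plate centre comes out at (0.563,-0.006) with a yaw of about 1°. The knob triangulates to (0.558, 0.040, 0.171), matching the expected 0.173 height with the stick in the left leg near neutral (f ≈ -0.03). Next I shut the fingers, rise, turn the tool square to the mixer and go behind the knob.

Request:
{"op": "drive_tool", "data": {
  "increments": [0, 0, 10.6, 0, 0, -35, -1, 0, 0, 10.6, 0, 0, -35, -1, 0, 0, 0, 16, -38, 0, -1, 0, 0, 0, 16, -38, 0, -1, 0, 0, 0, 16, -38, 0, -1, 0, 0, 0, 16, -38, 0, -1, 0, 0, 0, 16, -38, 0, -1, 0, 0, 0, 16, -38, 0, -1]
}}

```text
t: 1.1
tcp_pos: [0.3281, -0.3478, 0.2619]
orientation: [[1.0, 0.017, -0.0], [0.017, -1.0, 0.0], [-0.0, -0.0, -1.0]]
force: [-0.6, -0.0, -0.1]
gripper_width: 0.001
```

Request:
{"op": "drive_tool", "data": {
  "increments": [0, 0, 0, 17, -38, 0, -1, 0, 0, 0, 17, -38, 0, -1, 0, 0, 0, 17, -38, 0, -1, 0, 0, 0, 17, -38, 0, -1, 0, 0, 0, 17, -38, 0, -1, 0, 0, 0, 17, -38, 0, -1, 0, 0, 0, 17, -38, 0, -1, 0, 0, 0, 17, -38, 0, -1]
}}

```text
t: 2.1
tcp_pos: [0.459, -0.0417, 0.262]
orientation: [[1.0, 0.017, -0.0], [0.017, -1.0, -0.0], [-0.0, 0.0, -1.0]]
force: [-0.2, -0.2, 0.2]
gripper_width: 0.004
```

Request:
{"op": "drive_tool", "data": {
  "increments": [0, 0, 0, 17, -38, 0, -1, 0, 0, 0, 10, -30, 0, -1, 0, 0, 0, 5, -10, 0, -1, 0, 0, 0, 0, 0, 0, -1, 0, 0, 0, 0, 0, 0, -1]
}}

```text
t: 2.72
tcp_pos: [0.4891, 0.0346, 0.2621]
orientation: [[1.0, 0.016, -0.0], [0.016, -1.0, -0.0], [-0.0, 0.0, -1.0]]
force: [-0.4, -0.1, 0.1]
gripper_width: -0.0
```

Request:
{"op": "drive_tool", "data": {
  "increments": [0, 0, 0, 0, -4, 35, -1, 0, 0, 0, 0, 0, 35, -1, 0, 0, 0, 0, 0, 30, -1, 0, 0, 0, 12, 0, 0, -1, 0, 0, 0, 12, 0, 0, -1, 0, 0, 0, 0, 0, 0, -1]
}}

```text
t: 3.48
tcp_pos: [0.5157, 0.0397, 0.1636]
orientation: [[1.0, 0.016, 0.003], [0.016, -1.0, 0.0], [0.003, -0.0, -1.0]]
force: [-0.2, -0.9, 0.3]
gripper_width: -0.002
```

Run:
```python
from plant import r
from h import *
a=r.capture("top")[170:290,230:350];b=r.capture("scene")[120:240,270:390]
cv2.imwrite("pics/c2.png",cv2.resize(np.hstack([a,b]),(800,400),interpolation=cv2.INTER_CUBIC))
s=r.get_state();print(s['tcp_pos'],s['force'])
```

```text
[0.5141 0.0398 0.163 ] [0.1493 1.1646 0.1138]
```

View pics/c2.png

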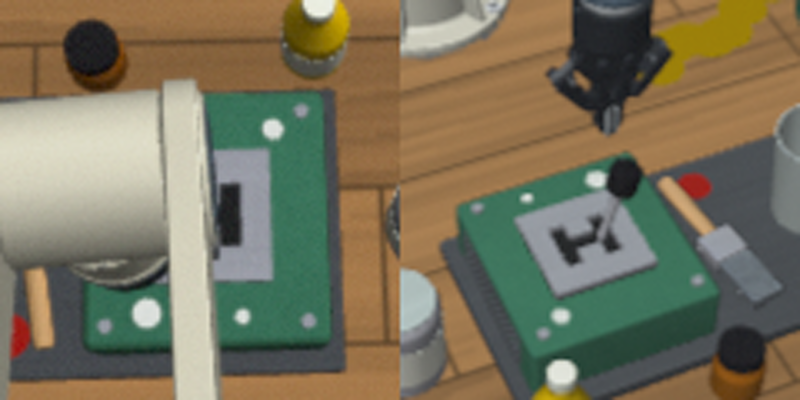

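The scene crop shows the shut fingers just behind the knob at about the same lateral position. Next I creep forward to find contact.

Request:
{"op": "drive_tool", "data": {
  "increments": [0, 0, 0, 6, 0, 0, -1, 0, 0, 0, 6, 0, 0, -1, 0, 0, 0, 0, 0, 0, -1]
}}

```text
t: 3.95
tcp_pos: [0.5259, 0.0402, 0.1623]
orientation: [[1.0, 0.017, 0.0], [0.017, -1.0, 0.0], [0.0, -0.0, -1.0]]
force: [0.8, 0.6, -0.0]
gripper_width: -0.001
```

Request:
{"op": "drive_tool", "data": {
  "increments": [0, 0, 0, 3, 0, 0, -1, 0, 0, 0, 0, 0, 0, -1]
}}

```text
t: 4.2
tcp_pos: [0.5285, 0.0402, 0.1622]
orientation: [[1.0, 0.017, -0.0], [0.017, -1.0, 0.0], [-0.0, -0.0, -1.0]]
force: [-0.4, -0.3, -0.6]
gripper_width: 0.002
```

Request:
{"op": "drive_tool", "data": {
  "increments": [0, 0, 0, 3, 0, 0, -1, 0, 0, 0, 0, 0, 0, -1]
}}

```text
t: 4.45
tcp_pos: [0.5316, 0.0402, 0.1622]
orientation: [[1.0, 0.017, 0.0], [0.017, -1.0, 0.0], [0.0, -0.0, -1.0]]
force: [1.3, -0.8, -0.1]
gripper_width: -0.003
```

Request:
{"op": "drive_tool", "data": {
  "increments": [0, 0, 0, 2, 0, 0, -1, 0, 0, 0, 0, 0, 0, -1]
}}

```text
t: 4.7
tcp_pos: [0.5336, 0.0403, 0.1622]
orientation: [[1.0, 0.017, 0.0], [0.017, -1.0, 0.0], [0.0, 0.0, -1.0]]
force: [0.5, 0.3, 0.2]
gripper_width: 0.001
```

```bash
cat > k.py <<'E'
from plant import r
from h import *
import sys
im=r.capture("scene");cv2.imwrite("pics/s_%s.png"%sys.argv[1],im);m=r.camera_model("scene")
s=r.get_state();print(s['t'],s['tcp_pos'],s['force'],"tip px",proj(m,s['tcp_pos']))
h=cv2.cvtColor(im,cv2.COLOR_BGR2HSV)
k=(h[...,2]<45).astype(np.uint8);k[:150]=0;k[225:]=0;k[:,:300]=0;k[:,365:]=0
n,l,st,c=cv2.connectedComponentsWithStats(k)
for i in range(1,n):
    if st[i,4]>15:print(st[i],c[i],onz(m,*c[i],.173))
a=im[120:240,270:390]
cv2.imwrite("pics/k_%s.png"%sys.argv[1],cv2.resize(a,(480,480),interpolation=cv2.INTER_CUBIC))
E
python3 k.py 1
```

```text
4.75 [0.5335 0.0403 0.1622] [-0.64    0.3789  0.9724] tip px (np.float64(333.44085791816275), np.float64(170.1153233320173))
[320 150  26  12 108] [331.75  152.963] [0.465  0.0645 0.173 ]
[333 168   9  11  82] [336.8659 172.9634] [0.5591 0.0408 0.173 ]
[317 190  10   9  27] [320.3333 193.7778] [ 0.6215 -0.0464  0.173 ]
```

View pics/k_1.png

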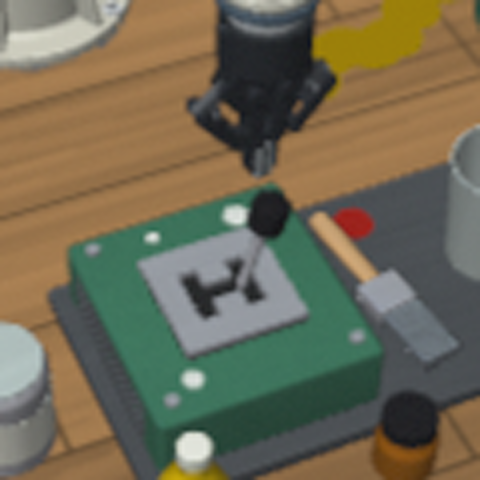

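The crop shows the fingertip at about px (335,163), but the reported TCP projects to (333,170). That is a mismatch of roughly 2 cm, so I check it closer up with overlays and the wrist view.

Run:
```python
from plant import r
from h import *
m=r.camera_model("scene");im=cv2.imread("pics/s_1.png");s=r.get_state();T=s['tcp_pos']
u0,v0,S=300,125,9
c=cv2.resize(im[v0:v0+64,u0:u0+64],None,fx=S,fy=S,interpolation=cv2.INTER_CUBIC)[:,:400]
def mk(X,col):
    u,v=proj(m,np.array(X));cv2.circle(c,(int((u+.5-u0)*S),int((v+.5-v0)*S)),4,col,-1)
for d in (0,.019,.073):mk(T+[0,0,d],(0,0,255))
mk([.5635,-.0055,.106],(255,0,0));mk([.5586,.0401,.1708],(0,255,0))
w=r.capture("wrist");w=cv2.resize(w[:,120:520],(400,400))
o=np.zeros((576,800,3),np.uint8);o[:,:400]=c[:576];o[:400,400:]=w
cv2.imwrite("pics/z2.png",o)
```

```text
(no output)
```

View pics/z2.png

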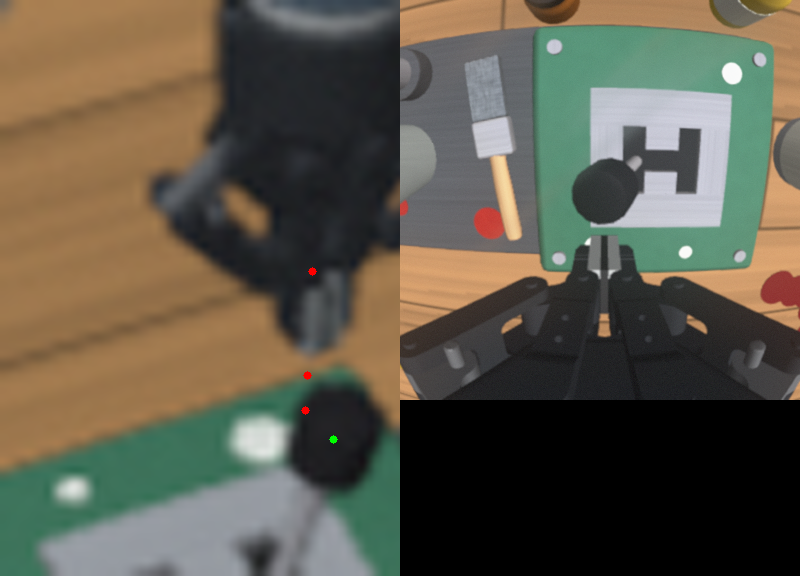

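The wrist view shows the knob at (325,190), the shut fingertips at (325,238) and the H centre at about (382,160). The overlay again puts the TCP below the visible tip. I cross-check using rays from the wrist camera.

```bash
cat >> h.py <<'E'
def fray(m,u,v):
    x,y=(u-m['cx'])/m['fx'],(v-m['cy'])/m['fy'];t=np.hypot(x,y)
    s=np.sin(t)/t if t else 1
    P=m['pose'];return P[:3,3],P[:3,:3]@np.array([x*s,-y*s,-np.cos(t)])
def fproj(m,X):
    p=(np.linalg.inv(m['pose'])@np.append(X,1))[:3];x,y,z=p[0],-p[1],-p[2]
    q=np.hypot(x,y);t=np.arctan2(q,z);return m['cx']+m['fx']*t*x/q,m['cy']+m['fy']*t*y/q
E
python3 - <<'E'
from plant import r
from h import *
w=r.camera_model("wrist");m=r.camera_model("scene");s=r.get_state();T=s['tcp_pos'];print(w,T)
o,d=fray(w,382,160);print("H by wrist",o+d*(.106-o[2])/d[2])
for u,v in((191+120,88),(332+120,95),(322+120,226),(190+120,216)):
    o,d=fray(w,u,v);print(o+d*(.106-o[2])/d[2])
o,d=fray(w,325,190);print("knob plane",o+d*(.18-o[2])/d[2],tri([(o,d),ray(m,336.9,173)]))
for D in(0,.019,.04):print("tcp+",D,fproj(w,T+[0,0,D]))
print("tip tri",tri([fray(w,325,238),ray(m,334.7,163.7)]))
E
```

```text
{'fx': 309.70691628693146, 'fy': 309.70691628693146, 'cx': 323.8400718212546, 'cy': 194.96650817578018, 'pose': array([[ 0.0172,  0.9581,  0.2859,  0.6056],
       [-0.9999,  0.0166,  0.0044,  0.0414],
       [-0.0005, -0.2859,  0.9582,  0.3452],
       [ 0.    ,  0.    ,  0.    ,  1.    ]])} [0.5334 0.0402 0.1622]
H by wrist [ 0.5639 -0.0052  0.106 ]
[0.6187 0.0515 0.106 ]
[ 0.6198 -0.0612  0.106 ]
[ 0.5075 -0.0639  0.106 ]
[0.5159 0.0514 0.106 ]
knob plane [0.5591 0.0401 0.18  ] (array([0.5574, 0.0408, 0.1716]), [np.float64(0.0009664437502733595), np.float64(0.0009664437502733683)])
tcp+ 0 (np.float64(323.92079496536996), np.float64(221.4896122103968))
tcp+ 0.019 (np.float64(323.91225527864043), np.float64(233.534625455551))
tcp+ 0.04 (np.float64(323.9005013046573), np.float64(249.88604994744082))
tip tri (array([0.5394, 0.0402, 0.1994]), [np.float64(0.0006515926383612956), np.float64(0.0006515926383612121)])
```

The wrist rays put the H at (0.564,-0.005) and the knob at (0.557,0.041,0.172), so the arm pose and the scene agree. The visible fingertip triangulates to about z=0.197, some 30–35 mm above the reported TCP, so the fingers are above the knob. I back off, lower 37 mm (the reported TCP stays clear of the plate at 0.125) and check with the next picture.

Request:
{"op": "drive_tool", "data": {
  "increments": [0, 0, 0, -15, 0, 0, -1, 0, 0, 0, 0, 0, 15, -1, 0, 0, 0, 0, 0, 15, -1, 0, 0, 0, 0, 0, 7, -1, 0, 0, 0, 0, 0, 0, -1]
}}

```text
t: 5.42
tcp_pos: [0.518, 0.04, 0.1242]
orientation: [[1.0, 0.017, -0.002], [0.017, -1.0, -0.0], [-0.002, 0.0, -1.0]]
force: [0.6, -0.4, 0.1]
gripper_width: 0.001
```

```bash
python3 k.py 2
python3 - <<'E'
from plant import r
from h import *
w=r.capture("wrist")[120:300,225:425]
a=cv2.imread("pics/s_2.png")[135:195,300:366]
cv2.imwrite("pics/z3.png",np.hstack([cv2.resize(w,(400,360)),cv2.resize(a,(396,360),interpolation=cv2.INTER_CUBIC)]))
E
```

```text
5.475 [0.5184 0.04   0.1248] [ 0.7123  0.0748 -0.6332] tip px (np.float64(331.2395441550685), np.float64(174.63018627089164))
[318 150  29  18 192] [331.3073 155.3333] [0.4752 0.0582 0.173 ]
[333 168   9  11  83] [336.8313 172.9036] [0.5588 0.0408 0.173 ]
[317 190  11   9  30] [320.4333 193.6667] [ 0.6212 -0.0459  0.173 ]
```

View pics/z3.png

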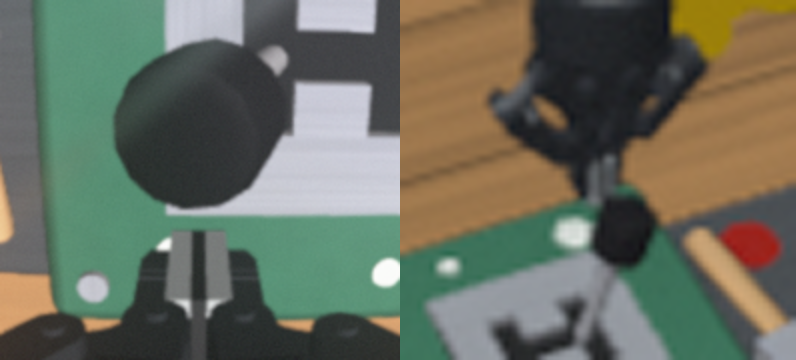

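The fingertips are now right behind the knob at knob height. Creep forward again.

Request:
{"op": "drive_tool", "data": {
  "increments": [0, 0, 0, 5, 0, 0, -1, 0, 0, 0, 5, 0, 0, -1, 0, 0, 0, 3, 0, 0, -1, 0, 0, 0, 0, 0, 0, -1]
}}

```text
t: 6.02
tcp_pos: [0.5314, 0.0403, 0.1252]
orientation: [[1.0, 0.017, -0.0], [0.017, -1.0, 0.0], [-0.0, -0.0, -1.0]]
force: [-1.7, 0.2, 1.4]
gripper_width: 0.002
```

Request:
{"op": "drive_tool", "data": {
  "increments": [0, 0, 0, 3, 0, 0, -1, 0, 0, 0, 0, 0, 0, -1]
}}

```text
t: 6.28
tcp_pos: [0.5344, 0.0403, 0.1251]
orientation: [[1.0, 0.017, -0.0], [0.017, -1.0, 0.0], [-0.0, -0.0, -1.0]]
force: [-2.0, 0.6, 1.6]
gripper_width: -0.0
```

```bash
python3 k.py 3
```

```text
6.325 [0.5344 0.0403 0.1251] [-2.5412  0.1576  0.9793] tip px (np.float64(333.2015984165484), np.float64(177.6391436376645))
[320 150  32  30 335] [335.0866 161.1284] [0.5061 0.0586 0.173 ]
[317 190  12   9  33] [320.7879 193.5758] [ 0.6212 -0.0447  0.173 ]
```

Contact is clear (−2 N in x), and the knob's lower edge moved by 1 px (about 4 mm) forward, so the stick is close to f=0. To keep the flared knuckles off the knob, I back off, rise and turn the tool −90° so the flare lies along x for the sideways push.

Request:
{"op": "drive_tool", "data": {
  "increments": [0, 0, 0, -20, 0, 0, -1, 0, 0, 0, 0, 0, -40, -1, 0, 0, 0, 0, 0, -40, -1, 0, 0, -10, 0, 0, 0, -1, 0, 0, -10, 0, 0, 0, -1, 0, 0, -10, 0, 0, 0, -1, 0, 0, -10, 0, 0, 0, -1, 0, 0, -10, 0, 0, 0, -1]
}}

```text
t: 7.32
tcp_pos: [0.5148, 0.0399, 0.2052]
orientation: [[0.625, 0.78, 0.001], [0.78, -0.625, -0.0], [0.001, 0.001, -1.0]]
force: [0.4, -0.4, -0.3]
gripper_width: 0.002
```

Request:
{"op": "drive_tool", "data": {
  "increments": [0, 0, -10, 0, 0, 0, -1, 0, 0, -10, 0, 0, 0, -1, 0, 0, -10, 0, 0, 0, -1, 0, 0, -10, 0, 0, 0, -1, 0, 0, 0, 25, 0, 0, -1, 0, 0, 0, 25, 0, 0, -1, 0, 0, 0, 0, 0, 0, -1]
}}

```text
t: 8.2
tcp_pos: [0.5139, 0.091, 0.2052]
orientation: [[-0.019, 1.0, 0.001], [1.0, 0.019, 0.0], [0.0, 0.001, -1.0]]
force: [0.2, 0.3, 0.4]
gripper_width: -0.001
```

```bash
python3 k.py 4
```

```text
8.25 [0.5138 0.0902 0.2052] [ 0.4824 -0.9779  0.2504] tip px (np.float64(344.8465327377462), np.float64(153.31582715700875))
[333 169  10  11  83] [337.2169 173.8193] [0.5631 0.0402 0.173 ]
[317 190   8   9  26] [320.1154 193.8846] [ 0.6216 -0.0472  0.173 ]
```

The knob now sits at x≈0.563, which is the neutral line. Next I go to the left side and down.

Request:
{"op": "drive_tool", "data": {
  "increments": [0, 0, 0, 4, 25, 0, -1, 0, 0, 0, 0, 24, 0, -1, 0, 0, 0, 0, 0, 35, -1, 0, 0, 0, 0, 0, 35, -1, 0, 0, 0, 0, 0, 0, -1]
}}

```text
t: 8.88
tcp_pos: [0.5606, 0.0935, 0.1329]
orientation: [[-0.016, 1.0, -0.005], [1.0, 0.016, -0.001], [-0.001, -0.005, -1.0]]
force: [-0.6, 0.2, 0.6]
gripper_width: 0.0
```

Request:
{"op": "drive_tool", "data": {
  "increments": [0, 0, 0, -6, 0, 0, -1, 0, 0, 0, -6, 0, 0, -1, 0, 0, 0, -6, 0, 0, -1, 0, 0, 0, 0, 0, 0, -1]
}}

```text
t: 9.38
tcp_pos: [0.5631, 0.0762, 0.1358]
orientation: [[-0.016, 1.0, 0.001], [1.0, 0.016, 0.0], [0.0, 0.001, -1.0]]
force: [0.8, -0.3, 0.4]
gripper_width: 0.0
```

Request:
{"op": "drive_tool", "data": {
  "increments": [0, 0, 0, -4, 0, 0, -1, 0, 0, 0, -4, 0, 0, -1, 0, 0, 0, 0, 0, 0, -1]
}}

```text
t: 9.75
tcp_pos: [0.5631, 0.069, 0.1354]
orientation: [[-0.017, 1.0, 0.0], [1.0, 0.017, 0.001], [0.001, 0.0, -1.0]]
force: [-0.8, 2.7, 2.9]
gripper_width: 0.002
```

Request:
{"op": "drive_tool", "data": {
  "increments": [0, 0, 0, -3, 0, 0, -1, 0, 0, 0, -2, 0, 0, -1, 0, 0, 0, 0, 0, 0, -1]
}}

```text
t: 10.12
tcp_pos: [0.5631, 0.0637, 0.1352]
orientation: [[-0.017, 1.0, 0.0], [1.0, 0.017, 0.0], [0.0, 0.0, -1.0]]
force: [0.0, 3.9, 2.8]
gripper_width: 0.003
```

```bash
python3 k.py 5
```

```text
10.175 [0.5631 0.0637 0.1352] [-0.2487  3.2924  2.605 ] tip px (np.float64(342.9770888052249), np.float64(179.38652906876138))
[338 150  16  23 175] [344.8686 157.5886] [0.5036 0.097  0.173 ]
[331 169  10  11  85] [335.6588 173.9765] [0.5618 0.0351 0.173 ]
[317 190  11   9  30] [320.4    193.5667] [ 0.6207 -0.0459  0.173 ]
```

View pics/k_5.png

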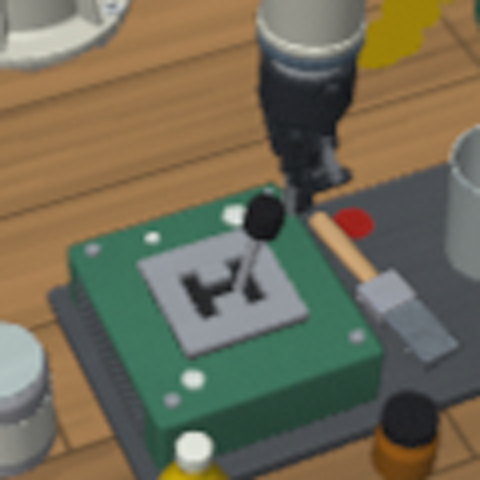

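The fingertip is against the knob's left side and the knob has moved about 5 mm right at 3–4 N. Keep going in small steps.

Request:
{"op": "drive_tool", "data": {
  "increments": [0, 0, 0, -3, 0, 0, -1, 0, 0, 0, 0, 0, 0, -1]
}}

```text
t: 10.42
tcp_pos: [0.563, 0.0605, 0.1351]
orientation: [[-0.017, 1.0, -0.0], [1.0, 0.017, -0.0], [-0.0, -0.0, -1.0]]
force: [-0.7, 3.9, 3.0]
gripper_width: 0.003
```

Request:
{"op": "drive_tool", "data": {
  "increments": [0, 0, 0, -3, 0, 0, -1, 0, 0, 0, 0, 0, 0, -1]
}}

```text
t: 10.68
tcp_pos: [0.563, 0.0575, 0.1351]
orientation: [[-0.017, 1.0, -0.0], [1.0, 0.017, -0.0], [-0.0, -0.0, -1.0]]
force: [-0.8, 2.4, 2.6]
gripper_width: 0.004
```

Request:
{"op": "drive_tool", "data": {
  "increments": [0, 0, 0, -3, 0, 0, -1, 0, 0, 0, -3, 0, 0, -1, 0, 0, 0, 0, 0, 0, -1]
}}

```text
t: 11.05
tcp_pos: [0.5632, 0.0514, 0.1351]
orientation: [[-0.017, 1.0, -0.0], [1.0, 0.017, -0.0], [-0.0, -0.0, -1.0]]
force: [-0.4, 2.4, 3.0]
gripper_width: 0.003
```

Request:
{"op": "drive_tool", "data": {
  "increments": [0, 0, 0, -4, 0, 0, -1, 0, 0, 0, -4, 0, 0, -1, 0, 0, 0, -4, 0, 0, -1, 0, 0, 0, 0, 0, 0, -1]
}}

```text
t: 11.55
tcp_pos: [0.5634, 0.0393, 0.1351]
orientation: [[-0.016, 1.0, -0.0], [1.0, 0.016, -0.0], [-0.0, -0.0, -1.0]]
force: [-0.4, 2.3, 1.6]
gripper_width: 0.001
```

Request:
{"op": "drive_tool", "data": {
  "increments": [0, 0, 0, -4, 0, 0, -1, 0, 0, 0, -4, 0, 0, -1, 0, 0, 0, -4, 0, 0, -1, 0, 0, 0, 0, 0, 0, -1]
}}

```text
t: 12.05
tcp_pos: [0.5636, 0.0273, 0.1351]
orientation: [[-0.016, 1.0, -0.0], [1.0, 0.016, -0.0], [-0.0, -0.0, -1.0]]
force: [-0.2, 1.3, 1.1]
gripper_width: 0.0
```

Request:
{"op": "drive_tool", "data": {
  "increments": [0, 0, 0, -4, 0, 0, -1, 0, 0, 0, -4, 0, 0, -1, 0, 0, 0, -4, 0, 0, -1, 0, 0, 0, 0, 0, 0, -1]
}}

```text
t: 12.55
tcp_pos: [0.5638, 0.0153, 0.1351]
orientation: [[-0.016, 1.0, -0.0], [1.0, 0.016, -0.0], [-0.0, -0.0, -1.0]]
force: [-0.5, 2.0, 1.3]
gripper_width: -0.004
```

```bash
python3 k.py 6
```

```text
12.6 [0.5637 0.0155 0.1351] [-0.7438  1.4358  0.5   ] tip px (np.float64(330.2356062015235), np.float64(183.63015450173685))
[322 150  21  27 257] [331.5253 158.7704] [0.4909 0.052  0.173 ]
[319 172   9  11  86] [323.0465 176.9651] [ 0.5578 -0.0092  0.173 ]
[328 187   7   8  19] [331.0526 190.3684] [ 0.6217 -0.0088  0.173 ]
[317 190   6   9  24] [319.4583 193.9583] [ 0.6211 -0.0493  0.173 ]
```

Request:
{"op": "drive_tool", "data": {
  "increments": [0, 0, 0, -4, 0, 0, -1, 0, 0, 0, -4, 0, 0, -1, 0, 0, 0, -4, 0, 0, -1, 0, 0, 0, 0, 0, 0, -1]
}}

```text
t: 13.1
tcp_pos: [0.564, 0.0033, 0.1351]
orientation: [[-0.016, 1.0, -0.0], [1.0, 0.016, -0.0], [-0.0, -0.0, -1.0]]
force: [-0.1, 1.5, 1.8]
gripper_width: 0.004
```

Request:
{"op": "drive_tool", "data": {
  "increments": [0, 0, 0, -4, 0, 0, -1, 0, 0, 0, -4, 0, 0, -1, 0, 0, 0, -4, 0, 0, -1, 0, 0, 0, 0, 0, 0, -1]
}}

```text
t: 13.6
tcp_pos: [0.5641, -0.0086, 0.135]
orientation: [[-0.016, 1.0, -0.0], [1.0, 0.016, -0.0], [-0.0, -0.0, -1.0]]
force: [-0.6, 2.5, -0.3]
gripper_width: -0.003
```

Request:
{"op": "drive_tool", "data": {
  "increments": [0, 0, 0, -3, 0, 0, -1, 0, 0, 0, -3, 0, 0, -1, 0, 0, 0, 0, 0, 0, -1]
}}

```text
t: 13.98
tcp_pos: [0.5644, -0.0145, 0.1352]
orientation: [[-0.017, 1.0, 0.0], [1.0, 0.017, -0.0], [-0.0, 0.0, -1.0]]
force: [0.4, 2.0, -1.4]
gripper_width: 0.001
```

```bash
python3 k.py 7
```

```text
14.025 [ 0.5644 -0.0144  0.1352] [-0.768   1.0238 -1.5197] tip px (np.float64(322.26149375310575), np.float64(186.30883957764183))
[312 150  23  30 302] [322.904  159.2252] [0.4814 0.0236 0.173 ]
[311 175   9  12  83] [315.0361 180.6386] [ 0.5626 -0.0401  0.173 ]
[328 187   7   8  21] [330.9048 190.3333] [ 0.6214 -0.0092  0.173 ]
```

Request:
{"op": "drive_tool", "data": {
  "increments": [0, 0, 0, -3, 0, 0, -1, 0, 0, 0, -2, 0, 0, -1, 0, 0, 0, 0, 0, 0, -1]
}}

```text
t: 14.4
tcp_pos: [0.5645, -0.0194, 0.1352]
orientation: [[-0.017, 1.0, 0.0], [1.0, 0.017, -0.0], [-0.0, 0.0, -1.0]]
force: [-0.4, 1.3, -1.5]
gripper_width: 0.003
```

Request:
{"op": "drive_tool", "data": {
  "increments": [0, 0, 0, -2, 0, 0, -1, 0, 0, 0, -2, 0, 0, -1, 0, 0, 0, 0, 0, 0, -1]
}}

```text
t: 14.78
tcp_pos: [0.5645, -0.0234, 0.1352]
orientation: [[-0.017, 1.0, 0.0], [1.0, 0.017, -0.0], [-0.0, 0.0, -1.0]]
force: [0.1, 1.8, -0.4]
gripper_width: -0.002
```

```bash
python3 k.py 8
```

```text
14.825 [ 0.5645 -0.0234  0.1352] [-0.4322  1.0585 -1.1203] tip px (np.float64(319.8417738804836), np.float64(187.11197935493647))
[310 150  23  31 317] [320.3754 159.3533] [0.4786 0.0153 0.173 ]
[308 177  10  11  80] [312.825 181.85 ] [ 0.5647 -0.0488  0.173 ]
[327 187   8   8  21] [330.4762 190.6667] [ 0.6221 -0.0111  0.173 ]
```

The knob is in the right leg (y≈-0.049, a≈0.30, x≈0.564 neutral). Next I back off, rise, go behind it and turn back for the forward push.

Request:
{"op": "drive_tool", "data": {
  "increments": [0, 0, 0, 25, 0, 0, -1, 0, 0, 0, 0, 0, -40, -1, 0, 0, 0, 0, 0, -40, -1, 0, 0, 0, 0, -35, 0, -1, 0, 0, 0, -16, -37, 0, -1, 0, 0, 0, -35, 0, 0, -1, 0, 0, 10, 0, 0, 0, -1, 0, 0, 10, 0, 0, 0, -1]
}}

```text
t: 15.82
tcp_pos: [0.4929, -0.0513, 0.2154]
orientation: [[0.332, 0.943, 0.0], [0.943, -0.332, -0.001], [-0.001, 0.001, -1.0]]
force: [-0.1, 0.9, -0.2]
gripper_width: 0.004
```

Request:
{"op": "drive_tool", "data": {
  "increments": [0, 0, 10, 0, 0, 0, -1, 0, 0, 10, 0, 0, 0, -1, 0, 0, 10, 0, 0, 0, -1, 0, 0, 10, 0, 0, 0, -1, 0, 0, 10, 0, 0, 0, -1, 0, 0, 10, 0, 0, 0, -1, 0, 0, 10, 0, 0, 0, -1, 0, 0, 0, 0, 0, 0, -1]
}}

```text
t: 16.82
tcp_pos: [0.4929, -0.0507, 0.2153]
orientation: [[1.0, 0.018, 0.0], [0.018, -1.0, -0.001], [0.0, 0.001, -1.0]]
force: [0.5, 0.4, 0.1]
gripper_width: 0.002
```

```bash
python3 k.py 9
```

```text
16.875 [ 0.493  -0.0507  0.2153] [ 0.3202  0.6167 -0.354 ] tip px (np.float64(303.89033885218294), np.float64(158.6008273806011))
[308 177  10  11  80] [312.825 181.85 ] [ 0.5647 -0.0488  0.173 ]
[327 187   8   8  23] [330.4348 190.4783] [ 0.6214 -0.0109  0.173 ]
```

Request:
{"op": "drive_tool", "data": {
  "increments": [0, 0, 0, 0, 0, 35, -1, 0, 0, 0, 0, 0, 35, -1, 0, 0, 0, 0, 0, 23, -1, 0, 0, 0, 15, 0, 0, -1, 0, 0, 0, 15, 0, 0, -1, 0, 0, 0, 6, 0, 0, -1, 0, 0, 0, 0, 0, 0, -1]
}}

```text
t: 17.75
tcp_pos: [0.53, -0.0498, 0.1228]
orientation: [[1.0, 0.017, 0.001], [0.017, -1.0, -0.0], [0.001, 0.0, -1.0]]
force: [-0.3, 0.2, 0.2]
gripper_width: -0.0
```

Request:
{"op": "drive_tool", "data": {
  "increments": [0, 0, 0, 4, 0, 0, -1, 0, 0, 0, 4, 0, 0, -1, 0, 0, 0, 0, 0, 0, -1]
}}

```text
t: 18.12
tcp_pos: [0.5367, -0.0497, 0.1222]
orientation: [[1.0, 0.017, -0.001], [0.017, -1.0, -0.0], [-0.001, 0.0, -1.0]]
force: [-2.0, -0.7, 1.6]
gripper_width: -0.001
```

Request:
{"op": "drive_tool", "data": {
  "increments": [0, 0, 0, 4, 0, 0, -1, 0, 0, 0, 4, 0, 0, -1, 0, 0, 0, 0, 0, 0, -1]
}}

```text
t: 18.5
tcp_pos: [0.5453, -0.0496, 0.1222]
orientation: [[1.0, 0.017, 0.0], [0.017, -1.0, 0.0], [0.0, 0.0, -1.0]]
force: [-2.0, -0.4, 1.7]
gripper_width: 0.0
```

Request:
{"op": "drive_tool", "data": {
  "increments": [0, 0, 0, 4, 0, 0, -1, 0, 0, 0, 4, 0, 0, -1, 0, 0, 0, 0, 0, 0, -1]
}}

```text
t: 18.88
tcp_pos: [0.5535, -0.0494, 0.1222]
orientation: [[1.0, 0.017, 0.001], [0.017, -1.0, -0.0], [0.001, 0.0, -1.0]]
force: [-2.3, -0.1, 1.5]
gripper_width: 0.003
```

```bash
python3 k.py 10
python3 - <<'E'
from plant import r
from h import *
w=r.capture("wrist")[60:340,120:520]
a=cv2.imread("pics/s_10.png")[140:220,290:370]
cv2.imwrite("pics/z4.png",np.hstack([w,cv2.resize(a,(280,280),interpolation=cv2.INTER_CUBIC)]))
E
```

```text
18.925 [ 0.5532 -0.0494  0.1222] [-1.2356 -0.7409  0.4274] tip px (np.float64(311.47880795470854), np.float64(189.58339270285978))
[300 150  30  42 544] [312.2647 165.7647] [ 0.4961 -0.0223  0.173 ]
[328 187   7   8  21] [330.8095 190.7143] [ 0.6227 -0.0102  0.173 ]
```

View pics/z4.png

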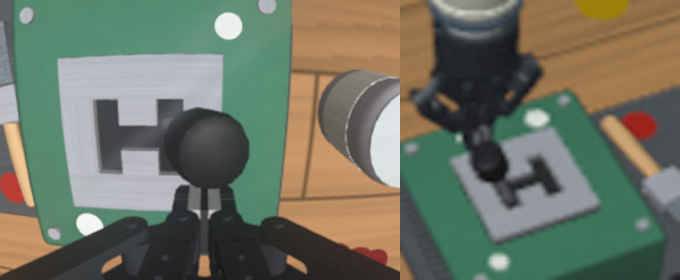

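The fingers are centred behind the knob, which is moving forward in the right leg at about 2 N. Continue, with smaller steps near the end.

Request:
{"op": "drive_tool", "data": {
  "increments": [0, 0, 0, 4, 0, 0, -1, 0, 0, 0, 4, 0, 0, -1, 0, 0, 0, 0, 0, 0, -1]
}}

```text
t: 19.35
tcp_pos: [0.5612, -0.0492, 0.122]
orientation: [[1.0, 0.017, 0.0], [0.017, -1.0, 0.0], [0.0, -0.0, -1.0]]
force: [-0.8, -1.0, 0.7]
gripper_width: -0.002
```

Request:
{"op": "drive_tool", "data": {
  "increments": [0, 0, 0, 4, 0, 0, -1, 0, 0, 0, 3, 0, 0, -1, 0, 0, 0, 0, 0, 0, -1]
}}

```text
t: 19.73
tcp_pos: [0.568, -0.0491, 0.122]
orientation: [[1.0, 0.017, -0.0], [0.017, -1.0, 0.0], [-0.0, -0.0, -1.0]]
force: [-1.9, -0.7, -0.2]
gripper_width: 0.004
```

Request:
{"op": "drive_tool", "data": {
  "increments": [0, 0, 0, 3, 0, 0, -1, 0, 0, 0, 0, 0, 0, -1]
}}

```text
t: 19.98
tcp_pos: [0.5711, -0.0492, 0.1222]
orientation: [[1.0, 0.017, 0.0], [0.017, -1.0, -0.0], [0.0, 0.0, -1.0]]
force: [-1.5, -0.2, -1.1]
gripper_width: 0.003
```

Request:
{"op": "drive_tool", "data": {
  "increments": [0, 0, 0, 2, 0, 0, -1, 0, 0, 0, 0, 0, 0, -1]
}}

```text
t: 20.23
tcp_pos: [0.5731, -0.0491, 0.1222]
orientation: [[1.0, 0.017, 0.0], [0.017, -1.0, -0.0], [0.0, 0.0, -1.0]]
force: [-2.1, -0.5, -0.7]
gripper_width: -0.003
```

Request:
{"op": "drive_tool", "data": {
  "increments": [0, 0, 0, 2, 0, 0, -1, 0, 0, 0, 0, 0, 0, -1]
}}

```text
t: 20.48
tcp_pos: [0.5751, -0.0491, 0.1222]
orientation: [[1.0, 0.017, 0.0], [0.017, -1.0, -0.0], [0.0, 0.0, -1.0]]
force: [-2.3, -0.5, -0.7]
gripper_width: -0.002
```

Keep going in 1 mm steps until the force rises at the end stop.

Request:
{"op": "drive_tool", "data": {
  "increments": [0, 0, 0, 1, 0, 0, -1, 0, 0, 0, 1, 0, 0, -1, 0, 0, 0, 0, 0, 0, -1]
}}

```text
t: 20.85
tcp_pos: [0.5767, -0.049, 0.1221]
orientation: [[1.0, 0.017, -0.0], [0.017, -1.0, 0.0], [-0.0, -0.0, -1.0]]
force: [-2.9, 0.5, -0.6]
gripper_width: 0.002
```

Request:
{"op": "drive_tool", "data": {
  "increments": [0, 0, 0, 1, 0, 0, -1, 0, 0, 0, 0, 0, 0, -1]
}}

```text
t: 21.1
tcp_pos: [0.5773, -0.049, 0.1219]
orientation: [[1.0, 0.017, -0.001], [0.017, -1.0, 0.0], [-0.001, -0.0, -1.0]]
force: [-5.4, 0.1, -1.2]
gripper_width: -0.006
```

Request:
{"op": "drive_tool", "data": {
  "increments": [0, 0, 0, 1, 0, 0, -1, 0, 0, 0, 0, 0, 0, -1]
}}

```text
t: 21.35
tcp_pos: [0.5778, -0.049, 0.1218]
orientation: [[1.0, 0.017, -0.002], [0.017, -1.0, 0.0], [-0.002, -0.0, -1.0]]
force: [-7.3, -0.7, -0.1]
gripper_width: 0.0
```

```bash
python3 k.py 11
```

```text
21.4 [ 0.5778 -0.049   0.1218] [-5.9885 -0.3006  0.3724] tip px (np.float64(314.38144140898123), np.float64(194.69020874880977))
[300 153  34  34 506] [314.8518 168.3478] [ 0.5107 -0.0189  0.173 ]
[316 187  11  11  41] [320.4878 192.8293] [ 0.618  -0.0444  0.173 ]
[328 187   7   8  21] [330.619 190.381] [ 0.6212 -0.0101  0.173 ]
```

The force rises to about 7 N at TCP x=0.578, as predicted for the end stop. I retreat clear and check.

Request:
{"op": "drive_tool", "data": {
  "increments": [0, 0, 0, -10, 0, 0, -1, 0, 0, 0, -30, 0, 0, -1, 0, 0, 0, -30, 0, 0, -1, 0, 0, 0, 0, 0, -40, -1, 0, 0, 0, -20, 0, -50, -1, 0, 0, 0, -30, 40, -40, -1, 0, 0, 0, -30, 50, 0, -1, 0, 0, 0, 0, 0, 0, -1]
}}

```text
t: 22.4
tcp_pos: [0.4305, -0.1433, 0.2526]
orientation: [[1.0, 0.013, 0.004], [0.013, -1.0, -0.002], [0.004, 0.002, -1.0]]
force: [0.7, 0.4, 0.3]
gripper_width: 0.001
```

```bash
python3 k.py 12
python3 - <<'E'
from plant import r
from h import *
mt,ms=r.camera_model("top"),r.camera_model("scene")
t=r.capture("top");s=r.capture("scene");print(r.get_state()['tcp_pos'],r.get_state()['force'])
h=cv2.cvtColor(t,cv2.COLOR_BGR2HSV);k=(h[...,2]<45).astype(np.uint8);k[:205]=0;k[265:]=0;k[:,:262]=0;k[:,325:]=0
n,l,st,c=cv2.connectedComponentsWithStats(k)
for i in range(1,n):
    if st[i,4]>15:print("top",st[i],c[i],onz(mt,*c[i],.161))
a=cv2.resize(t[190:280,250:340],(400,400),interpolation=cv2.INTER_CUBIC);b=cv2.resize(s[140:220,290:370],(400,400),interpolation=cv2.INTER_CUBIC)
cv2.imwrite("pics/z5.png",np.hstack([a,b]))
for n,im in(("top",t),("scene",s)):   # bystander change check
    d=cv2.absdiff(im,cv2.imread(f"pics/{n}0.png")).max(2)>40
    q,l,st,c=cv2.connectedComponentsWithStats(d.astype(np.uint8))
    print(n,[list(map(int,x)) for x in st[1:] if x[4]>25])
E
```

```text
22.45 [ 0.4312 -0.1419  0.2521] [-0.3621  0.4231 -0.6883] tip px (np.float64(270.6849727151883), np.float64(145.91182720122802))
[316 188  13  10  38] [321.0789 193.1842] [ 0.6201 -0.0432  0.173 ]
[ 0.4318 -0.1403  0.2515] [ 0.4579 -0.2378  0.0075]
top [300 209  13  13 124] [305.5484 215.0726] [ 0.6067 -0.0473  0.161 ]
top [281 227  21  16 163] [290.638  234.9141] [ 0.5532 -0.0064  0.161 ]
top [[299, 208, 14, 17, 176], [290, 225, 133, 175, 11517], [266, 226, 20, 14, 176], [518, 348, 59, 52, 1527], [573, 351, 67, 49, 2753], [243, 385, 48, 15, 471], [304, 393, 10, 7, 33]]
scene [[52, 0, 101, 107, 2465], [230, 0, 76, 71, 2831], [243, 0, 18, 3, 34], [291, 0, 28, 21, 220], [301, 24, 19, 39, 425], [316, 56, 4, 21, 32], [296, 64, 19, 11, 142], [273, 69, 6, 9, 31], [288, 71, 27, 26, 379], [247, 78, 41, 61, 1262], [92, 107, 51, 47, 922], [331, 167, 12, 14, 110], [313, 186, 11, 12, 58]]
```

View pics/z5.png

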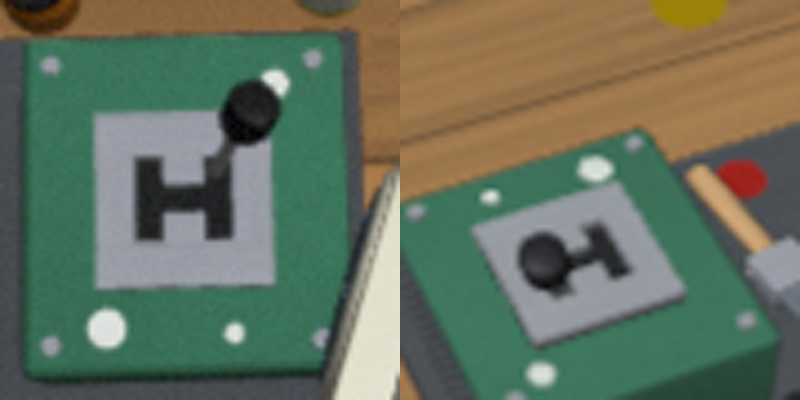

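The knob sits forward right at top px (305.5,215), which is 44 mm forward and 42 mm right of the gate centre (f≈0.30, a≈0.31). The difference images show only the arm and the knob changed. Hand in.

```bash
python3 -c "
from plant import r
print(r.sign_off())"
```

```text
the job is handed in; nothing more can be done
None
```

I put the stirrer into third gear and handed the job in at about 22.5 s of the 58 s allowed. I only pushed the stick with the shut fingertips: about 4 mm forward to neutral, across to the right-hand leg, then forward into the slot.

- **Force:** it read 1–4 N during the pushes and rose to about 7 N against the end stop, well under the 32 N limit.
- **Stick position:** after letting go, the top view put the knob about 44 mm forward and 42 mm right of the gate centre. That is about 0.30 rad forward and 0.31 rad right, against the required 0.26 and 0.24.
- **Right-hand leg:** at the end of the crossing I estimated about 0.30 rad right at neutral. I got that from the scene camera only.
- **Bystanders:** before-and-after pictures showed no change except the arm and the knob. The arm hid part of the right side in the top view, including around the enamel can, so that can rests on the scene view alone.
- **Disagreement found:** the visible tip of the shut fingers sat about 30–35 mm above the reported TCP, so my first approach passed above the knob. The cameras agreed with each other on the gate and knob, so I lowered the tool and carried on. I never found the cause of the offset.

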